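# Press the pin home through the guard window

## Robot

A 6-joint arm with a two-finger parallel gripper is mounted at the origin on the work surface; the furniture and walls round the work are solid. World frame = base frame: x ahead of the robot, y to its left, z up, the work surface at z = 0. Lengths are in m, angles in rad, forces in N, time in s.
With the tool pointing down it reaches from about 0.25 to 0.725 m from the base axis. Payload 4 kg.
Tool frame: the origin (TCP) lies midway between the tips of the shut fingers; the grasp point (between the pads) lies 19 mm behind it; z points along the fingers, y is the line along which they close (so a half turn about z gives the same grasp; the last joint's range is limited). The gripper opens to 85 mm and grips with 20 to 120 N. Pads are 22 mm wide; open, the fingers measure 114 mm over their backs; the gripper's body (76 mm by 85 mm) begins 54 mm behind the grasp point. The pads swing forward as they close: fully open they stand 13 mm farther back than shut.
Start: joints at [1.337, 0.241, 0.005, 1.335, 0, 1.571], TCP at [0.116, 0.486, 0.231] pointing down, gripper open.
Joint ranges: [-2.72, 2.72], [-1.05, 1.87], [-1.09, 1.28], [-1.99, 2.15], [-1.42, 1.44], [-3.14, 3.14]. Speed limits (rad/s): [2.79, 2.79, 3.14, 3.14, 3.14, 3.14].

## Interface

Orientations are given as a unit quaternion [x, y, z, w].
In Python, from workcell import bot gives the robot as it stands.
- The arm moves only by the tool play_rows, never from a script. Its argument "moves" is a list of rows, each a list of 3 entries, a list of its own where there are three numbers: the opening, from -1 (shut) to 1 (fully open), then the shift along the tool's x, y, z in cm, then the turn, a rotation vector about the tool's x, y, z in rad. A call has 1 to 12 rows; each row shifts and turns the commanded pose from where the row before left it, along the tool's axes as they then stand; what a row does not reach is not made up. A row lasts 1/12 s, in which the tool goes at most 41.7 mm and 7.16 degrees, less where a joint would pass 70% of its speed; a pose out of reach is approached as far as the arm can. A call is refused whole if a number of a shift passes 4.17 or a number of a turn 0.125, either way. A call with a gripper value outside its range is refused whole. The fingers move at their own pace and stop on an object; the grip force is fixed at half the most. Time passes only in rows, so rows that do not move let the fingers close. It gives the time, the measured TCP pose, the force and the opening at its end, in the units of the state.
- bot.get_obs(): the state, without advancing time (a new reading comes with each control period).
- bot.camera(name): name is "scene" or "top" or "wrist"; returns (picture, depth): 400x640x3 uint8, red, green, blue; 400x640 float32, m along the optical axis (not along the pixel's ray), 0 where there is no reading.
- bot.camera_info(name): a dict with "K" (3x3 intrinsics, pixels), "world_from_camera" (4x4, takes a point from camera to world coordinates); the wrist camera has in their place "T_tool_cam" (4x4, takes a point from camera to tool coordinates, whose origin is the TCP and whose axes are the flange's). Camera axes: x right, y up, looking along -z (the intrinsics and any distortion apply to the point x, -y, -z); pixel columns grow to the right and rows downward; lengths in m; the calibration is good to about 2 mm. A picture is of the moment at which its call begins: read the wrist's pose just before it. camera_info takes no time and is no camera call.
- bot.job_done(): hands the job in, once; it reports no verdict.
The state is a dict: "clock": time; "joint_pos": joint angles; "joint_vel": joint speeds; "tau": joint torques, N m; "eef_pos": TCP position; "tool_rot": TCP orientation; "ft_force": force on the tool from outside, world axes, zero at the start; "ft_torque": the same for the moment, N m; "grip_width": finger opening in m.
Only numpy, scipy, OpenCV 4.12 (cv2) and the standard library are available. Lean on these libraries where they do the work, as an engineer would, in place of code of your own. Each camera call takes 0.05 s, during which the arm holds its last target. There are 200 camera calls.

## Task

Reach through the window of the yellow guard with the fingertips and push the red lever pad all the way down, keep it down for about two seconds so that the small brass pin is pressed home, then let the lever come back up and draw the hand clear. Do not touch the guard at any time, and do not lift or shift the wax or the charcoal block.

Things in the scene. Friction and masses are not known exactly. Their poses are not given: they have to be found in the camera images.
- press: Small green bench press, bolted down (fixed), 170 (x) x 160 (y) x 125 mm high. Origin: centre of the underside of its base plate; z up, its front (the lever end) looks along its own -x. The column stands at its rear (+x).
- guard: Yellow guard fixed over the press; its only opening is the window in the sloping top panel. Origin: window centre on the panel's outer face, 106 mm above the bench; x up the slope, y across, z square out (leaning 12 deg to the front). Window 80 (x) x 92 mm (y) with black edging 1 mm proud; panel 4 mm thick, x -58 to +82, y -76 to +76 mm, corner screws 3 mm high. Touch none of it.
- lever_pad (a point): Centre of the upper face of the red plastic pad on the lever's end, 40 mm (press x) x 36 mm (across) x 16 mm thick, edges rounded. At rest 92 mm above the bench, 14 mm straight below the window centre; fully pressed 22 mm lower on nearly the same vertical. The lever pivots on the column 100 mm behind the pad.
- press_lever (a joint): Angle of the sprung lever in rad: 0 = up (at rest), 0.22 = fully down against its stop. It springs back by itself. At the pad it takes about 4 N to start and about 8 N at the bottom while the pin goes in; beyond the stop the force rises steeply.
- steel_pin (a joint): How far the brass pin (6 mm across) under the ram has been pressed into its steel block, in m: starts at 0 to 0.002 (standing 7 to 5 mm proud), 0.007 = flush. The ram moves with the lever, meets the pin part way and leaves it at about 0.0068 when the lever is fully down; the pin stays where it is pressed.
- wax: Loose round yellow cake of beeswax, 43 mm across, 21 mm high, beside the press; origin at the centre of its underside. Leave alone.
- charcoal: Loose black charcoal soldering block, 36 x 62 x 28 mm high, beside the press; origin at the centre of its underside. Leave alone.

How it is judged:
By the outcome, as a careful person would: the job done as asked, in the order asked, and still so for the second after the job is handed in, with the robot touching nothing.
It also fails if it takes over 35 s, if anything falls off the work surface, if the arm or the gripper's body presses on something with over 40 N, if the wrist force passes 120 N, or if a joint passes its speed limit or range.

## Working session

There is one attempt and no reset: what is moved stays moved. The work goes in short steps, Python scripts to look and compute and a tool call to move; the robot and the scene stay as the last step left them, time stands still between calls to the robot, and variables do not carry over. Pictures are saved under pics/ and viewed, on a budget of 10 in all, crops included, one or two more only if the job needs it, and the job is handed in when it is done.

Besides the shell and the picture viewer there is one more tool, called after "Request:" as a command line: name --argument value ..., lists and objects as JSON in quotes. play_rows: Moves the arm, as the interface text tells. Its arguments: {"type":"object","properties":{"moves":{"type":"array"}},"required":["moves"]}

```bash
mkdir -p pics; cat > h.py <<'E'
import numpy as np, cv2
from workcell import bot
from scipy.spatial.transform import Rotation as R
def snap(n,f=None):
    o=bot.get_obs(); p,d=bot.camera(n); ci=bot.camera_info(n)
    if 'world_from_camera' in ci: T=np.array(ci['world_from_camera'])
    else:
        W=np.eye(4);W[:3,:3]=R.from_quat(o['tool_rot']).as_matrix();W[:3,3]=o['eef_pos'];T=W@np.array(ci['T_tool_cam'])
    if f: cv2.imwrite('pics/'+f,p[:,:,::-1])
    return p,d,np.array(ci['K']),T,ci
def cloud(d,K,T):
    v,u=np.mgrid[:d.shape[0],:d.shape[1]]
    P=np.stack([(u-K[0,2])/K[0,0]*d,-(v-K[1,2])/K[1,1]*d,-d],-1)
    return P@T[:3,:3].T+T[:3,3]
E
python3 - <<'E'
from h import *
o=bot.get_obs();print(o)
a=snap('top','top1.png');b=snap('scene','scene1.png')
for s in (a,b):
    print(s[2].tolist(),s[3].round(3).tolist(),[k for k in s[4]])
    P=cloud(s[1],s[2],s[3]);h=cv2.cvtColor(s[0],cv2.COLOR_RGB2HSV)
    for n,m in (('yel',cv2.inRange(h,(20,120,90),(35,255,255))),('red',cv2.inRange(h,(0,150,80),(6,255,255))|cv2.inRange(h,(174,150,80),(180,255,255)))):
        k,l,st,c=cv2.connectedComponentsWithStats(m)
        for i in range(1,k):
            if st[i,4]>60:
                q=P[(l==i)&(s[1]>0)]
                if len(q):print(n,st[i],np.median(q,0).round(3),np.percentile(q,2,axis=0).round(3),np.percentile(q,98,axis=0).round(3))
print(bot.camera_info('wrist'))
cv2.imwrite('pics/both.png',cv2.resize(np.vstack([a[0],b[0]])[:,:,::-1],(480,600)))
E
```

```text
{'clock': 0.0, 'joint_pos': array([1.33696703e+00, 2.41448723e-01, 3.71624110e-03, 1.33519985e+00,
       1.29713072e-05, 1.57082158e+00]), 'joint_vel': array([ 0.00172318, -0.00085564,  0.0005144 , -0.00039345,  0.00132308,
       -0.0002266 ]), 'tau': array([-7.83822748e-05, -3.72316182e+01,  2.52408582e+01,  1.68150914e-02,
       -9.78911135e-05,  2.04432247e-06]), 'eef_pos': array([0.1157008 , 0.48577471, 0.23039206]), 'tool_rot': array([ 1.16660963e-01,  9.93171223e-01, -1.05995880e-03, -1.31009111e-04]), 'ft_force': array([ 0.65962018, -0.08469731,  0.6131501 ]), 'ft_torque': array([-0.04087576,  0.00296024,  0.02648488]), 'grip_width': 0.08544024697023266}
[[504.27483063734843, 0.0, 323.7314369565828], [0.0, 504.27483063734843, 203.88166691687186], [0.0, 0.0, 1.0]] [[0.023, 0.99, -0.139, 0.325], [-1.0, 0.022, -0.005, -0.092], [-0.002, 0.139, 0.99, 1.09], [0.0, 0.0, 0.0, 1.0]] ['K', 'world_from_camera']
yel [ 282  166   94   91 3532] [ 0.468 -0.103  0.112] [ 0.374 -0.179  0.001] [ 0.524 -0.015  0.124]
yel [378 229  19  19 277] [ 0.405 -0.223  0.02 ] [ 0.388 -0.241  0.014] [ 0.
[... 560 characters left out ...]
1]
red [ 19 117  14  11  67] [0.182 0.459 0.208] [0.173 0.455 0.197] [0.19  0.476 0.214]
red [301 208  25  18 301] [ 0.433 -0.098  0.092] [ 0.416 -0.112  0.082] [ 0.455 -0.077  0.094]
{'K': array([[306.37782631,   0.        , 324.09446319],
       [  0.        , 306.37782631, 203.11539727],
       [  0.        ,   0.        ,   1.        ]]), 'T_tool_cam': array([[ 9.46583205e-04,  9.49495873e-01,  3.13778093e-01,
         8.00074769e-02],
       [ 9.99999546e-01, -8.65021772e-04, -3.99161625e-04,
         3.12608013e-04],
       [-1.07577433e-04,  3.13778329e-01, -9.49496261e-01,
        -1.43473515e-01],
       [ 0.00000000e+00,  0.00000000e+00,  0.00000000e+00,
         1.00000000e+00]])}
```

View pics/top1.png

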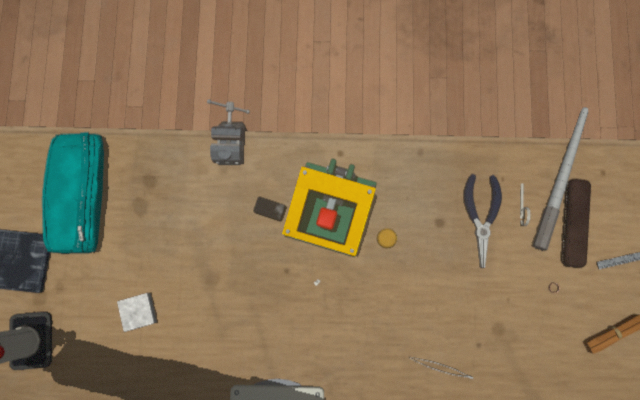

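View pics/scene1.png

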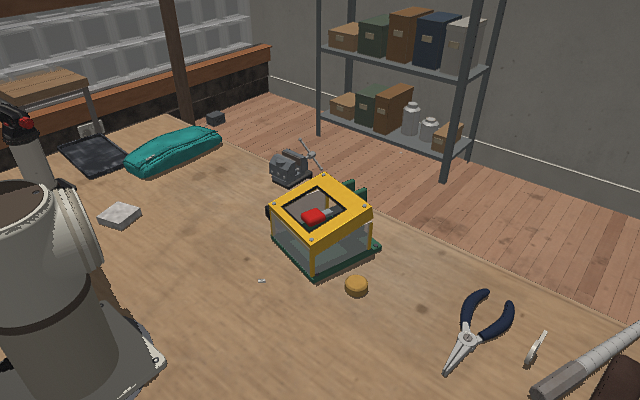

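The pictures show the guard at about (330,210) in top, its window open with the red pad at (327,217). The charcoal is at (270,208) and the wax at (387,238). The press is yawed by about -13°, so the tool is already roughly aligned with it. Next I'll measure the window and pad.

```bash
cat >> h.py <<'E'
def window(s):
    p,d,K,T,_=s;P=cloud(d,K,T);h=cv2.cvtColor(p,cv2.COLOR_RGB2HSV)
    m=cv2.inRange(h,(20,120,90),(35,255,255))
    k,l,st,c=cv2.connectedComponentsWithStats(m);i=1+np.argmax(st[1:,4]);m=(l==i).astype(np.uint8)
    q=P[(m>0)&(d>0)];q=q[(q[:,2]>.088)&(q[:,2]<.135)]
    for _ in range(5):
        c0=q.mean(0);n=np.linalg.svd(q-c0)[2][2];n*=np.sign(n[2]);q=q[abs((q-c0)@n)<.004]
    cs,hi=cv2.findContours(m,cv2.RETR_CCOMP,cv2.CHAIN_APPROX_NONE)
    b=max((j for j in range(len(cs)) if hi[0,j,3]>=0),key=lambda j:cv2.contourArea(cs[j]))
    def ray(uv,c0,n):
        r=T[:3,:3]@[(uv[0]-K[0,2])/K[0,0],-(uv[1]-K[1,2])/K[1,1],-1];return T[:3,3]+r*((c0-T[:3,3])@n)/(r@n)
    C=np.array([ray(x[0],c0,n) for x in cs[b]]).astype(np.float32)
    r=cv2.minAreaRect(C[:,:2]);ctr=np.array(r[0]);z=c0[2]-((ctr-c0[:2])@n[:2])/n[2]
    print('normal',n.round(3),'tilt',np.degrees(np.arccos(n[2])).round(1),'yaw from n',np.degrees(np.arctan2(-n[1],-n[0])).round(1),'window',ctr.round(4),z.round(4),'size',np.round(r[1],3),'ang',round(r[2],1))
    rm=cv2.inRange(h,(0,150,60),(6,255,255))|cv2.inRange(h,(174,150,60),(180,255,255))
    k,l,st,c=cv2.connectedComponentsWithStats(rm)
    for i in range(1,k):
        if st[i,4]>100:
            q=P[(l==i)&(d>0)];q=q[q[:,2]>np.median(q[:,2])-.005]
            r=cv2.minAreaRect(q[:,:2].astype(np.float32));print('pad',q.mean(0).round(4),'rect',np.round(r[0],4),np.round(r[1],3),round(r[2],1),'z',np.median(q[:,2]).round(4))
E
python3 - <<'E'
from h import *
for n in('top','scene'):window(snap(n))
print(bot.get_obs()['clock'])
E
```

```text
Traceback (most recent call last):
  File "h.py", line 27, in window
    r=cv2.minAreaRect(C[:,:2]);ctr=np.array(r[0]);z=c0[2]-((ctr-c0[:2])@n[:2])/n[2]
cv2.error: OpenCV(4.12.0) /io/opencv/modules/imgproc/src/convhull.cpp:143: error: (-215:Assertion failed) total >= 0 && (depth == CV_32F || depth == CV_32S) in function 'convexHull'
```

```bash
sed -i 's/minAreaRect(C\[:,:2\])/minAreaRect(np.ascontiguousarray(C[:,:2]))/;s/minAreaRect(q\[:,:2\].astype(np.float32))/minAreaRect(np.ascontiguousarray(q[:,:2],np.float32))/' h.py
python3 - <<'E'
from h import *
for n in('top','scene'):window(snap(n))
print(bot.get_obs()['clock'])
E
```

```text
normal [-0.199  0.053  0.979] tilt 11.9 yaw from n -14.9 window [ 0.4377 -0.093 ] 0.106 size [0.1   0.086] ang 74.6
pad [ 0.4367 -0.0926  0.0917] rect [ 0.4371 -0.0924] [0.033 0.037] 75.3 z 0.0918
normal [-0.202  0.046  0.978] tilt 12.0 yaw from n -12.7 window [ 0.4395 -0.0918] 0.1069 size [0.102 0.088] ang 74.8
pad [0.1799 0.4623 0.2086] rect [0.1797 0.4655] [0.022 0.024] 23.5 z 0.209
pad [ 0.4344 -0.0956  0.092 ] rect [ 0.4366 -0.0939] [0.034 0.039] 74.6 z 0.0923
0.25
```

Request:
play_rows --moves '[[-1, [-2.24, -2.44, 0], [0, 0, 0]], [-1, [-2.24, -2.44, 0], [0, 0, 0]], [-1, [-2.24, -2.44, 0], [0, 0, 0]], [-1, [-2.24, -2.44, 0], [0, 0, 0]], [-1, [-2.24, -2.44, 0], [0, 0, 0]], [-1, [-2.24, -2.44, 0], [0, 0, 0]], [-1, [-2.24, -2.44, 0], [0, 0, 0]], [-1, [-2.24, -2.44, 0], [0, 0, 0]], [-1, [-2.24, -2.44, 0], [0, 0, 0]], [-1, [-2.24, -2.44, 0], [0, 0, 0]]]'

```text
clock: 1.08
eef_pos: [0.2775, 0.1957, 0.2314]
tool_rot: [0.116, 0.993, 0.0, 0.0]
ft_force: [0.4, -0.8, -0.8]
grip_width: 0.0
```

Request:
play_rows --moves '[[-1, [-2.24, -2.44, 0], [0, 0, 0]], [-1, [-2.24, -2.44, 0], [0, 0, 0]], [-1, [-2.24, -2.44, 0], [0, 0, 0]], [-1, [-2.24, -2.44, 0], [0, 0, 0]], [-1, [-2.24, -2.44, 0], [0, 0, 0]], [-1, [-2.24, -2.44, 0], [0, 0, 0]], [-1, [-2.24, -2.44, 0], [0, 0, 0]], [-1, [-2.24, -2.44, 0], [0, 0, 0]], [-1, [-2.24, -2.44, 0], [0, 0, 0]], [-1, [-2.24, -2.44, 0], [0, 0, 0]], [-1, [0, 0, 0], [0, 0, 0.028]], [-1, [0, 0, 0], [0, 0, 0]]]'

```text
clock: 2.08
eef_pos: [0.4389, -0.0936, 0.2308]
tool_rot: [0.132, 0.991, 0.0, -0.0]
ft_force: [-0.5, 0.3, 0.2]
grip_width: 0.0002
```

```bash
python3 - <<'E'
from h import *
o=bot.get_obs();M=R.from_quat(o['tool_rot']).as_matrix();print(o['clock'],o['eef_pos'],M.round(3).tolist(),o['ft_force'],o['grip_width'],o['joint_pos'])
s=snap('wrist','w1.png');window(s)
t=np.array([.438,-.0925,.092]);print('to pad in tool cm',M.T@(t-o['eef_pos'])*100)
E
```

```text
2.0833 [ 0.43894628 -0.09363921  0.23079607] [[-0.965, 0.262, -0.001], [0.262, 0.965, 0.0], [0.001, 0.0, -1.0]] [-0.51438608  0.34916557  0.23149421] 0.00019119528973085128 [-2.10240072e-01  1.40376536e-01 -1.21100150e-01  1.31021244e+00
  9.35873210e-05  5.53122561e-02]
normal [-0.202  0.055  0.978] tilt 12.1 yaw from n -15.2 window [ 0.4388 -0.0942] 0.107 size [0.101 0.088] ang 74.6
pad [ 0.4372 -0.0927  0.0924] rect [ 0.438  -0.0927] [0.035 0.037] 73.8 z 0.0927
to pad in tool cm [ 0.10876411  0.08448168 13.8797135 ]
```

View pics/w1.png

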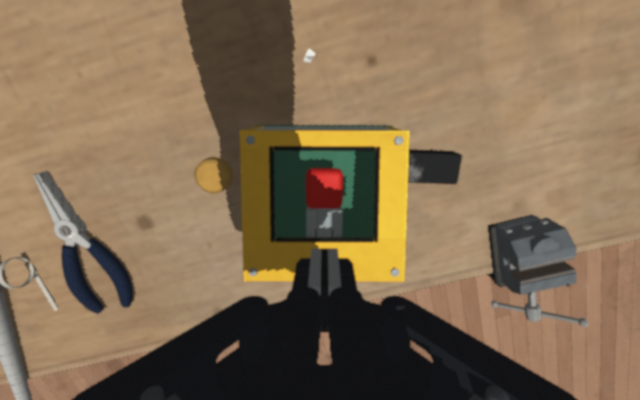

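The wrist view shows the window at (325,195) with the pad at (325,188), and the shut fingers centred over it. I'll descend to just above the pad.

Request:
play_rows --moves '[[-1, [0.15, 0.06, 0], [0, 0, 0]], [-1, [0, 0, 1.8], [0, 0, 0]], [-1, [0, 0, 1.8], [0, 0, 0]], [-1, [0, 0, 1.8], [0, 0, 0]], [-1, [0, 0, 1.8], [0, 0, 0]], [-1, [0, 0, 1.8], [0, 0, 0]], [-1, [0, 0, 1.5], [0, 0, 0]], [-1, [0, 0, 1.0], [0, 0, 0]], [-1, [0, 0, 0.8], [0, 0, 0]], [-1, [0, 0, 0.5], [0, 0, 0]], [-1, [0, 0, 0], [0, 0, 0]]]'

```text
clock: 3.05
eef_pos: [0.4365, -0.0904, 0.1027]
tool_rot: [0.13, 0.992, 0.0, -0.001]
ft_force: [0.8, 0.3, -0.4]
grip_width: 0.0002
```

```bash
python3 - <<'E'
from h import *
o=bot.get_obs();print(o['clock'],o['eef_pos'],o['ft_force'])
s=snap('scene');p=s[0][150:300,230:400];w=snap('wrist')[0]
cv2.imwrite('pics/c1.png',np.hstack([cv2.resize(p,(453,400)),w[:,150:490]])[:,:,::-1])
E
```

```text
3.05 [ 0.43653375 -0.09037022  0.10270039] [ 0.82509152  0.30512157 -0.36680773]
```

View pics/c1.png

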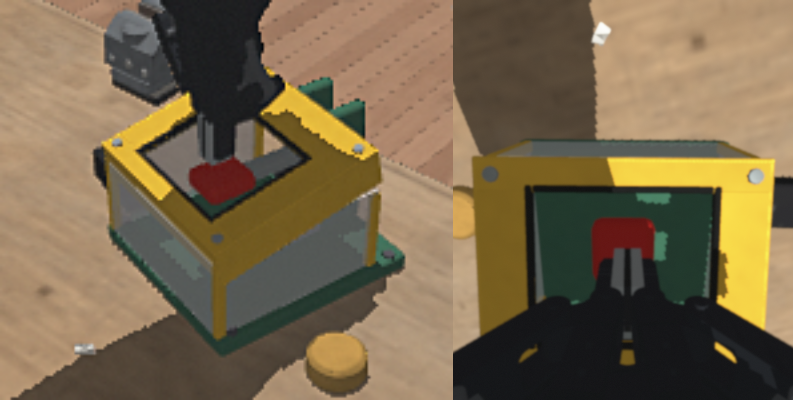

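The tips are above the pad's centre and well inside the window. I'll press slowly.

Request:
play_rows --moves '[[-1, [0, 0, 0.3], [0, 0, 0]], [-1, [0, 0, 0.3], [0, 0, 0]], [-1, [0, 0, 0.25], [0, 0, 0]], [-1, [0, 0, 0.25], [0, 0, 0]], [-1, [0, 0, 0.25], [0, 0, 0]], [-1, [0, 0, 0.25], [0, 0, 0]], [-1, [0, 0, 0.25], [0, 0, 0]], [-1, [0, 0, 0.25], [0, 0, 0]], [-1, [0, 0, 0.25], [0, 0, 0]], [-1, [0, 0, 0.2], [0, 0, 0]], [-1, [0, 0, 0.1], [0, 0, 0]], [-1, [0, 0, 0], [0, 0, 0]]]'

```text
clock: 4.15
eef_pos: [0.4367, -0.0911, 0.0769]
tool_rot: [0.131, 0.991, 0.0, -0.0]
ft_force: [-2.9, 0.3, 6.8]
grip_width: -0.0001
```

Request:
play_rows --moves '[[-1, [0, 0, 0.15], [0, 0, 0]], [-1, [0, 0, 0.15], [0, 0, 0]], [-1, [0, 0, 0.1], [0, 0, 0]], [-1, [0, 0, 0], [0, 0, 0]]]'

```text
clock: 4.48
eef_pos: [0.437, -0.0911, 0.073]
tool_rot: [0.131, 0.991, 0.0, -0.0]
ft_force: [-3.4, 0.2, 5.2]
grip_width: -0.0002
```

Request:
play_rows --moves '[[-1, [0, 0, 0.1], [0, 0, 0]], [-1, [0, 0, 0], [0, 0, 0]], [-1, [0, 0, 0], [0, 0, 0]]]'

```text
clock: 4.73
eef_pos: [0.437, -0.0911, 0.0721]
tool_rot: [0.131, 0.991, 0.0, -0.0]
ft_force: [-2.7, 0.3, 7.3]
grip_width: 0.0
```

Request:
play_rows --moves '[[-1, [0, 0, 0.1], [0, 0, 0]], [-1, [0, 0, 0], [0, 0, 0]], [-1, [0, 0, 0], [0, 0, 0]]]'

```text
clock: 4.98
eef_pos: [0.4371, -0.0912, 0.0712]
tool_rot: [0.131, 0.991, -0.0, -0.0]
ft_force: [-2.8, 0.0, 7.0]
grip_width: -0.0004
```

Request:
play_rows --moves '[[-1, [0, 0, 0.1], [0, 0, 0]], [-1, [0, 0, 0], [0, 0, 0]], [-1, [0, 0, 0], [0, 0, 0]]]'

```text
clock: 5.23
eef_pos: [0.4372, -0.0912, 0.0708]
tool_rot: [0.131, 0.991, -0.0, 0.0]
ft_force: [-3.9, 0.7, 12.1]
grip_width: 0.0001
```

The force is rising steeply and the TCP lags its command, so the lever is on its stop. I'll press slightly firmer and hold for two seconds.

Request:
play_rows --moves '[[-1, [0, 0, 0.1], [0, 0, 0]], [-1, [0, 0, 0], [0, 0, 0]], [-1, [0, 0, 0], [0, 0, 0]], [-1, [0, 0, 0], [0, 0, 0]], [-1, [0, 0, 0], [0, 0, 0]], [-1, [0, 0, 0], [0, 0, 0]], [-1, [0, 0, 0], [0, 0, 0]], [-1, [0, 0, 0], [0, 0, 0]]]'

```text
clock: 5.9
eef_pos: [0.4372, -0.0912, 0.0705]
tool_rot: [0.131, 0.991, -0.0, 0.0]
ft_force: [-6.9, 1.5, 17.2]
grip_width: -0.0
```

```bash
python3 - <<'E'
from h import *
o=bot.get_obs();print(o['clock'],o['eef_pos'],o['ft_force'])
s=snap('scene');p=s[0][150:300,230:400];w=snap('wrist');w=w[0]
cv2.imwrite('pics/c2.png',np.hstack([cv2.resize(p,(453,400)),w[:,150:490]])[:,:,::-1])
E
```

```text
5.9 [ 0.43721021 -0.091164    0.07048154] [-6.91774931  1.49345524 17.16872197]
```

View pics/c2.png

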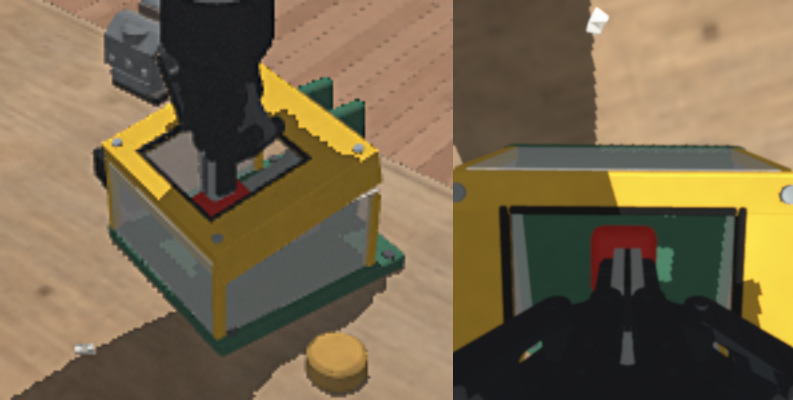

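The fingers are clear of the window edges and the pad is fully down. I'll keep holding.

Request:
play_rows --moves '[[-1, [0, 0, 0], [0, 0, 0]], [-1, [0, 0, 0], [0, 0, 0]], [-1, [0, 0, 0], [0, 0, 0]], [-1, [0, 0, 0], [0, 0, 0]], [-1, [0, 0, 0], [0, 0, 0]], [-1, [0, 0, 0], [0, 0, 0]], [-1, [0, 0, 0], [0, 0, 0]], [-1, [0, 0, 0], [0, 0, 0]], [-1, [0, 0, 0], [0, 0, 0]], [-1, [0, 0, 0], [0, 0, 0]], [-1, [0, 0, 0], [0, 0, 0]], [-1, [0, 0, 0], [0, 0, 0]]]'

```text
clock: 7.0
eef_pos: [0.4372, -0.0912, 0.0705]
tool_rot: [0.131, 0.991, -0.0, 0.0]
ft_force: [-7.0, 1.1, 17.4]
grip_width: -0.0002
```

Request:
play_rows --moves '[[-1, [0, 0, 0], [0, 0, 0]], [-1, [0, 0, 0], [0, 0, 0]], [-1, [0, 0, 0], [0, 0, 0]], [-1, [0, 0, -0.2], [0, 0, 0]], [-1, [0, 0, -0.3], [0, 0, 0]], [-1, [0, 0, -0.4], [0, 0, 0]], [-1, [0, 0, -0.4], [0, 0, 0]], [-1, [0, 0, -0.4], [0, 0, 0]], [-1, [0, 0, -0.4], [0, 0, 0]], [-1, [0, 0, -0.4], [0, 0, 0]], [-1, [0, 0, -0.5], [0, 0, 0]], [-1, [0, 0, -0.6], [0, 0, 0]]]'

```text
clock: 8.0
eef_pos: [0.4375, -0.0912, 0.1049]
tool_rot: [0.131, 0.991, -0.0, -0.0]
ft_force: [0.0, -0.2, -0.6]
grip_width: -0.0003
```

Request:
play_rows --moves '[[-1, [0, 0, -1.2], [0, 0, 0]], [-1, [0, 0, -1.8], [0, 0, 0]], [-1, [0, 0, -1.8], [0, 0, 0]], [-1, [0, 0, -1.8], [0, 0, 0]], [-1, [0, 0, -1.8], [0, 0, 0]], [-1, [0, 0, -1.8], [0, 0, 0]], [-1, [0, 0, -1.8], [0, 0, 0]], [-1, [0, 0, -1.0], [0, 0, 0]], [-1, [0, 0, 0], [0, 0, 0]], [-1, [0, 0, 0], [0, 0, 0]]]'

```text
clock: 8.83
eef_pos: [0.4378, -0.0913, 0.2352]
tool_rot: [0.131, 0.991, -0.0, 0.001]
ft_force: [0.1, 0.6, -0.2]
grip_width: 0.0003
```

```bash
python3 - <<'E'
from h import *
o=bot.get_obs();print(o['clock'],o['eef_pos'],o['ft_force'])
w=snap('wrist','w2.png');window(w);s=snap('scene')
cv2.imwrite('pics/c3.png',np.hstack([cv2.resize(s[0][150:300,230:400],(453,400)),w[0][:,150:490]])[:,:,::-1])
E
```

```text
8.8333 [ 0.43778479 -0.09125823  0.23521883] [ 0.06059044  0.62889456 -0.21722802]
normal [-0.202  0.055  0.978] tilt 12.1 yaw from n -15.3 window [ 0.4387 -0.0941] 0.1069 size [0.101 0.088] ang 74.8
pad [ 0.4373 -0.0927  0.0924] rect [ 0.4382 -0.0929] [0.035 0.037] 74.9 z 0.0927
```

View pics/c3.png

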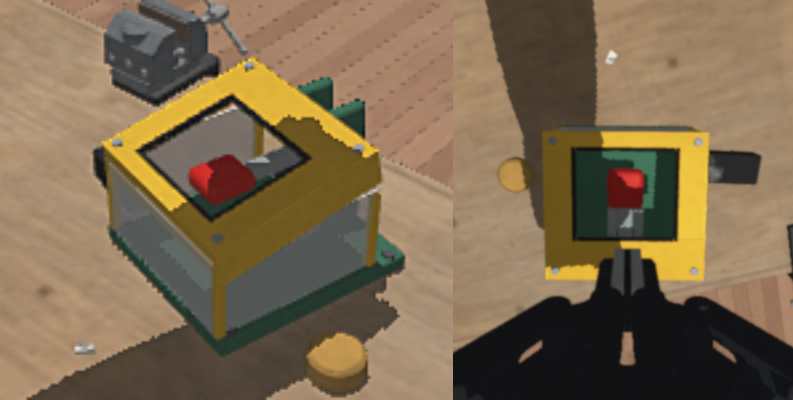

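The lever is back up at its starting height (0.0927 m). The hand is clear, and the wax and charcoal have not moved.

```bash
python3 -c "
from workcell import bot
print(bot.job_done())"
```

```text
the job is handed in; nothing more can be done
None
```

I pushed the red pad fully down through the guard window with the shut fingers, held it there for about 2 s, released it and drew the hand clear. I handed the job in at about 9 s on the robot clock.

- **Lever fully down:** The tool stopped at z = 0.0705 m. The force rose steeply from 7 N to 12 N and then 17 N, so the lever was on its stop. It stayed there from about 5.2 s to 7.3 s.
- **Lever back up:** The wrist camera put the pad at 0.0927 m both before pressing and after release.
- **Guard:** The pictures show the fingers clear of the window edges. Before contact and after release the force readings were only noise. While pressing there was also a forward force of up to 7 N. I put this down to the tilted pad and friction, because it lies along the press axis, but I did not check it separately.
- **Wax and charcoal:** Comparing the wrist pictures by eye, neither has moved.
- **Not checked:** The brass pin could not be seen directly. That it is pressed home is inferred from the lever reaching its stop.

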